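# Level the tablet shelf under load

### The job

Set the spirit level on the tablet shelf, flat and lengthways on the middle of the cork strip, and let go of it. Then turn the wing knob of the shelf's adjustable foot so that the bubble stands between the two black lines while the level is pressed down firmly enough (about 10 N) to squeeze the shelf's rubber cushion fully home, and finish while still holding the level pressed down like that. Leave the mug, the jar and the power bank where they are.

Things in the scene. Friction and masses are not known exactly. Their poses are not given: they have to be found in the camera images.
- level: Loose aluminium spirit level, 180 x 28 x 42 mm high, 0.25 kg, upright. Origin: centre of its underside; x along it, z up; ends alike. Its middle 88 mm is 30 mm high and carries the vial along x (top at 41 mm); grip it there across the 28 mm. Press on an end block: flat tops at 42 mm, 46 mm long, centred 67 mm from the origin in +x and -x.
- bubble (a joint): White bubble's place along the level's x from the vial's middle, m, + to the level's +x end. Bubble 16 mm long, black lines round the vial at +12 and -12 mm: it stands between them when within 4 mm of 0. It runs to the higher end, 0.5 m per rad of slope (stops at 28 mm), settling in about 2 s.
- strip (a point): Centre of the 190 x 36 mm cork strip, flush in the top of the plywood shelf board (160 wide, 275 long, 12 mm thick, top 75 to 95 mm above the desk). x across the shelf, y along it, pointing to the wing knob, z normal to the board. The board's other end pivots on two fixed legs 140 mm from here in -y.
- wing (a point): Centre of the black wing knob on top of the adjustable foot, on its fixed vertical axis, 175 mm from the strip's centre in the strip's +y, 128 mm above the desk whatever the turn. The wing is 48 mm long along this point's x, 14 mm thick along y, 26 mm high. Free all round; the frame's bracket is over 25 mm below it.
- foot: The adjustable foot that the wing turns: 48 mm rubber disc on the desk and stem; origin under the disc, on the axis. Clockwise from above raises that end of the shelf, 0.03 rad of slope per rad turned (bubble moves 15 mm towards the knob per rad). At the start it is too low by 0.5 to 1.35 rad of turn; it stops 0.8 rad past level. Friction 0.22 N m: stays where left.
- shelf (a joint): Rubber cushion under the board's knob end, as board slope in rad: 0.022 free (even with the level on it), 0 squeezed fully home (firm stop). While free, that end is higher and the bubble 11 mm nearer the knob than when home. Home takes about 3 N on the level's end block nearer the knob, 8 N on the other; with more force nothing moves further.
- mug: White mug, 76 mm across, 95 mm high, handle at its +y; bystander. Origin: centre of its underside.
- jar: Lidded jar, 80 mm across, 130 mm high; bystander. Origin: centre of its underside.
- powerbank: Flat black power bank 70 x 140 x 18 mm; bystander. Origin: centre of its underside.
Things that resemble listed ones, but are neither listed nor needed, are in the scene too. There is more than one size of the level; the one meant has the size given above.

How it is judged:
On the way:
1. the level lies flat and lengthways on the cork strip and has been let go (horizontal distance between level and strip below 0.02 m and angle between the x axis of level and the y axis of strip, either way round below 0.15 rad and angle between the z axis of level and the z axis of strip, either way round below 0.025 rad and z of level in the frame of strip between -0.006 and 0.006 m and contact force between level and shelf above 1 N and contact force between the fingers and level below 0.2 N), for 0.2 s.
At the end, for the whole second after the job is handed in: The fingers still press the level with 4 to 30 N (over 6.5 N between level and shelf); cushion home (joint shelf below 0.003 rad); bubble within 4 mm of the middle; level flat, still, within 20 mm of the strip's centre and 0.15 rad of its direction (horizontal distance between level and strip below 0.02 m and angle between the x axis of level and the y axis of strip, either way round below 0.15 rad and angle between the z axis of level and the z axis of strip, either way round below 0.025 rad and z of level in the frame of strip between -0.006 and 0.006 m and value of joint bubble between -0.004 and 0.004 m and value of joint shelf below 0.003 rad and contact force between the fingers and level between 4 and 30 N and contact force between level and shelf above 6.5 N and linear speed of level below 0.01 m/s); the arm keeps its last pose, push and grip.
It fails at once if a bystander (mug, jar or power bank) is moved by more than 30 mm (distance of any of mug, jar, powerbank from where it was at the start of the episode above 0.03 m).
It also fails if it takes over 69 s, if anything falls off the work surface, if the arm or the gripper's body presses on something with over 40 N, if the wrist force passes 120 N, or if a joint passes its speed limit or range.

### The arm

A 6-joint arm with a two-finger parallel gripper is mounted at the origin on the work surface. World frame = base frame: x ahead of the robot, y to its left, z up, the work surface at z = 0. Lengths are in m, angles in rad, forces in N, time in s.
With the tool pointing down it reaches from about 0.425 to 0.925 m from the base axis. Payload 12.5 kg.
Tool frame: the origin (TCP) lies on the centre line of the jaws, within the pads' length; the fingertips stand 19 mm ahead of it and the grasp point (between the pads) is the TCP; x points along the fingers, y is the direction in which the jaws open and shut, and the axes are right-handed (so a half turn about x gives the same grasp; the last joint's range is limited). The gripper opens to 85 mm and grips with 20 to 120 N. Pads are 22 mm wide; open, the fingers measure 114 mm over their backs; the gripper's body (76 mm by 85 mm) begins 54 mm behind the grasp point. The pads swing forward as they close: fully open they stand 13 mm farther back than shut.
Start: joints at [1.154, 0.491, 1.559, -0, 1.092, -0.106], TCP at [0.191, 0.595, 0.25] pointing down, gripper open.
Joint ranges: [-3.1, 3.1], [-0.84, 2.19], [0.05, 2.79], [-1.13, 4.28], [0.06, 2.93], [-2.69, 2.69]. Speed limits (rad/s): [2.22, 2.22, 2.79, 3.14, 3.14, 3.14].

### API

Orientations are given as a unit quaternion [w, x, y, z].
In Python, from rig import arm gives the robot as it stands.
- The arm moves only by the tool arm_command, never from a script. Its argument "rows" is a list of rows, each a list of 5 numbers: the shift along the tool's x, y, z normalised to -1 to 1, where 1 is 30 cm, then the turn about the tool's x normalised to -1 to 1, where 1 is pi/2 rad, then the opening, from 0 (shut) to 1 (fully open). In form: [[x, y, z, spin, fingers], ...]. A call has 1 to 20 rows; each row is the pose to reach, as a shift and turn from the pose commanded when the call began, along the tool's axes at that moment; what a row does not reach only later rows make up. A row lasts 1/10 s, in which the tool goes at most 50 mm and 8.59 degrees, less where a joint would pass 70% of its speed; a pose out of reach is approached as far as the arm can. A call with a number of a shift or a turn outside -1 to 1 is refused whole. A call with a gripper value outside its range is refused whole. The fingers move at their own pace and stop on an object; "force" is the grip in N (left out, the last holds). Time passes only in rows, so rows that repeat a pose let the fingers close. It gives the time, the measured TCP pose, the force and the opening at its end, in the units of the state.
- arm.state(): the state, without advancing time (a new reading comes with each control period).
- arm.get_image(name): name is "side" or "top"; returns a dict with "image" (420x560x3 uint8, blue, green, red), "K" (3x3 intrinsics, pixels), "extrinsics" (4x4, takes a point from camera to world coordinates). Camera axes: x right, y down, z forward; pixel columns grow to the right and rows downward; lengths in m; the calibration is good to about 2 mm. A picture is of the moment at which its call begins. There is no depth.
- arm.hand_in(): hands the job in, once; it reports no verdict.
The state is a dict: "clock": time; "joints": joint angles; "joint_velocities": joint speeds; "tau": joint torques, N m; "ee_pos": TCP position; "ee_rot": TCP orientation; "wrist_force": force on the tool from outside, world axes, zero at the start; "wrist_torque": the same for the moment, N m; "grip_width": finger opening in m.
Only numpy, scipy, OpenCV 4.12 (cv2) and the standard library are available. Lean on these libraries where they do the work, as an engineer would, in place of code of your own. Each camera call takes 0.05 s, during which the arm holds its last target. There are 200 camera calls.

## Working session

There is one attempt and no reset: what is moved stays moved. The work goes in short steps, Python scripts to look and compute and a tool call to move; the robot and the scene stay as the last step left them, time stands still between calls to the robot, and variables do not carry over. Pictures are saved under pics/ and viewed, about 8 in all and at most 12, crops included, and the job is handed in when it is done.

Besides the shell and the picture viewer there is one more tool, called as name([rows], argument=value, ...), one row to a line, values as JSON. arm_command: Moves the arm, as the interface text tells. Its arguments: {"type":"object","properties":{"rows":{"type":"array","items":{"type":"array","items":{"type":"number","minimum":-1,"maximum":1}}},"force":{"type":"number"}},"required":["rows"]}

```bash
mkdir -p pics; ls
cat > h.py <<'E'
import numpy as np, cv2
from rig import arm
def snap(n,f):
    d=arm.get_image(n); cv2.imwrite(f'pics/{f}.png',d['image']); np.savez(f'pics/{f}.npz',K=d['K'],E=d['extrinsics']); return d
def cam(f):
    d=np.load(f'pics/{f}.npz'); return d['K'],d['E']
def ray(f,u,v,z):
    K,E=cam(f); r=E[:3,:3]@np.linalg.inv(K)@[u,v,1]; o=E[:3,3]; return o+r*(z-o[2])/r[2]
def proj(f,p):
    K,E=cam(f); c=np.linalg.inv(E)@np.append(p,1); q=K@c[:3]; return q[:2]/q[2]
def tri(f1,uv1,f2,uv2):
    A=[]
    for f,uv in((f1,uv1),(f2,uv2)):
        K,E=cam(f); P=K@np.linalg.inv(E)[:3]; A+= [uv[0]*P[2]-P[0],uv[1]*P[2]-P[1]]
    X=np.linalg.svd(np.array(A))[2][-1]; return X[:3]/X[3]
E
python3 - <<'E'
from h import *
for n in('top','side'):
    d=snap(n,n+'0'); print(d['K'],d['extrinsics'].round(3))
s=arm.state(); print(s)
E
```

```text
pics
[[387.2578293    0.         278.55623063]
 [  0.         387.2578293  209.4553823 ]
 [  0.           0.           1.        ]] [[-0.006 -0.995  0.103  0.444]
 [-1.     0.006  0.002 -0.069]
 [-0.003 -0.103 -0.995  0.981]
 [ 0.     0.     0.     1.   ]]
[[443.65169478   0.         278.59585154]
 [  0.         443.65169478 215.46997211]
 [  0.           0.           1.        ]] [[ 0.951 -0.157  0.266  0.283]
 [-0.309 -0.493  0.813 -0.895]
 [ 0.004 -0.856 -0.518  0.619]
 [ 0.     0.     0.     1.   ]]
{'clock': 0.1, 'joints': array([ 1.15439444e+00,  4.91536906e-01,  1.55939939e+00,  4.37107622e-05,
        1.09172921e+00, -1.05621444e-01]), 'joint_velocities': array([ 0.00126649, -0.00034436, -0.0026977 ,  0.0007303 , -0.00014125,
       -0.0011039 ]), 'tau': array([ 3.51390270e-03, -6.19443941e+01, -2.62022763e+01, -9.12217365e-05,
        2.94966048e-03,  1.74929221e-05]), 'ee_pos': array([0.19103183, 0.59489187, 0.24975905]), 'ee_rot': array([ 0.69847467,  0.10907993,  0.69869693, -0.10980578]), 'wrist_force': array([0.62663477, 0.38750747, 0.14901452]), 'wrist_torque': array([ 0.02999235, -0.02682584,  0.012407  ]), 'grip_width': 0.0849961155025151}
```

View pics/top0.png

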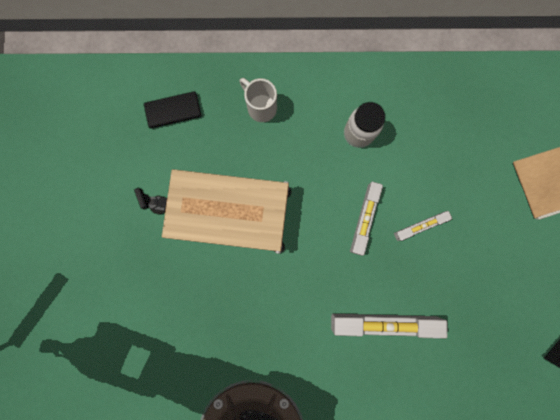

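View pics/side0.png

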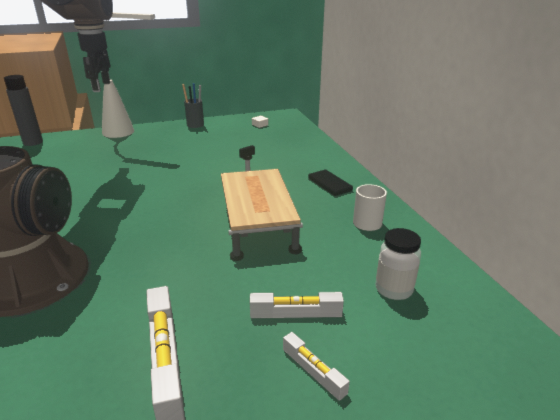

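The top view shows the shelf, with its cork strip from about (182,204) to (264,214) and the wing near (141,198). Three levels are visible: medium (375,184)-(360,254), small (398,236)-(451,216), and large (335,325)-(446,328). Next I'll measure their lengths and refine the features.

Run:
```python
from h import *
for a,b,h in(((376,184),(360,253),.04),((398,236),(451,216),.03),((335,325),(446,328),.05)):
    p,q=ray('top0',*a,h),ray('top0',*b,h); print(p.round(3),q.round(3),np.linalg.norm(p-q).round(3))
for z in(.08,.09):
  print([ray('top0',*c,z).round(4) for c in((182,204),(264,214))], ray('top0',223,209,z).round(4))
print(ray('top0',141,198,.128+.0))
print('tri wing',tri('top0',(141,198),'side0',(247,153)))
im=cv2.imread('pics/top0.png'); 
a=cv2.resize(im[165:255,120:300],None,fx=4.4,fy=4.4,interpolation=cv2.INTER_CUBIC)
b=cv2.resize(im[175:262,335:400],None,fx=4,fy=4,interpolation=cv2.INTER_CUBIC)
cv2.imwrite('pics/c1.png',a)
c=np.zeros((400,792,3),np.uint8); c[:348,:260]=b
s=cv2.imread('pics/side0.png'); d=cv2.resize(s[140:265,215:305],None,fx=3,fy=3,interpolation=cv2.INTER_CUBIC);c[:375,270:540]=d
c2=np.vstack([a[:,:792],np.zeros((0,792,3),np.uint8)]);cv2.imwrite('pics/c1.png',cv2.resize(np.vstack([c2,c]),None,fx=.74,fy=.74))
```

```text
[ 0.602 -0.307  0.04 ] [ 0.434 -0.263  0.04 ] 0.174
[ 0.475 -0.359  0.03 ] [ 0.523 -0.491  0.03 ] 0.141
[ 0.267 -0.198  0.05 ] [ 0.258 -0.457  0.05 ] 0.26
[array([0.551 , 0.1593, 0.08  ]), array([ 0.5263, -0.0329,  0.08  ])] [0.5386 0.063  0.08  ]
[array([0.5498, 0.1567, 0.09  ]), array([ 0.5254, -0.0333,  0.09  ])] [0.5376 0.0615 0.09  ]
[0.55932173 0.23861501 0.128     ]
tri wing [0.56028355 0.24146692 0.12013853]
```

View pics/c1.png

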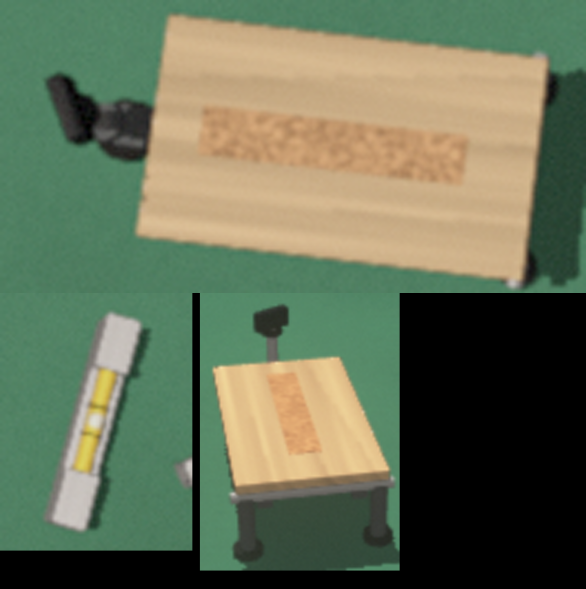

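The medium level is about 0.18 m long, so it's the one meant. The wing runs from (57,78) to (75,138) in the crop. I'll get exact centroids by colour and then compute the moves.

```bash
cat >> h.py <<'E'
from scipy.spatial.transform import Rotation as Rn
def axes(s=None):
    s=s or arm.state(); q=s['ee_rot']; return Rn.from_quat([q[1],q[2],q[3],q[0]]).as_matrix()
def plan(p,yaw):
    """rows' numbers for target TCP p and jaw (tool y) direction yaw (mod pi), tool down"""
    s=arm.state(); R=axes(s); d=R.T@(np.array(p)-s['ee_pos'])/.3
    cy=np.arctan2(R[1,1],R[0,1]); t=-(yaw-cy); t=(t+np.pi/2)%np.pi-np.pi/2   # + spin about down = cw
    print('clock',round(s['clock'],2),'pos',s['ee_pos'].round(4),'jaw yaw deg',round(np.degrees(cy),1),'j6',s['joints'][5].round(2))
    print('shift',d.round(4),'spin',round(t/(np.pi/2),4),'alt',round((t-np.sign(t)*np.pi)/(np.pi/2),4))
def yellow(im,box):
    x0,y0,x1,y1=box; hsv=cv2.cvtColor(im[y0:y1,x0:x1],cv2.COLOR_BGR2HSV)
    m=cv2.inRange(hsv,(20,130,100),(35,255,255)); return m,x0,y0
def line(m,x0,y0):
    y,x=np.nonzero(m); c=np.array([x.mean()+x0,y.mean()+y0]); w,v=np.linalg.eigh(np.cov(np.c_[x,y].T)); e=v[:,1]; t=np.c_[x+x0,y+y0]-c; t=t@e; return c,e,t.min(),t.max()
E
python3 - <<'E'
from h import *
t=cv2.imread('pics/top0.png'); s=cv2.imread('pics/side0.png')
c,e,a,b=line(*yellow(t,(345,178,390,260))); ct=c+e*(a+b)/2
c2,e2,a2,b2=line(*yellow(s,(245,285,350,325)));cs=c2+e2*(a2+b2)/2
print('vial',ct,cs,tri('top0',ct,'side0',cs).round(4))
p,q=ray('top0',*(ct-e*15),.036),ray('top0',*(ct+e*15),.036); print('mid',ray('top0',*ct,.036).round(4),'yaw',np.degrees(np.arctan2(*(q-p)[1::-1])))
hsv=cv2.cvtColor(t,cv2.COLOR_BGR2HSV); m=cv2.inRange(hsv[195:225,178:268],(5,90,60),(16,255,255)); m=cv2.medianBlur(m,3)
c,e,a,b=line(m,178,195); c=(c+c+e*(a+b)/2)/2 if 0 else c; print('strip px',c,e,a,b,m.mean()/255)
hs=cv2.cvtColor(s,cv2.COLOR_BGR2HSV); m=cv2.medianBlur(cv2.inRange(hs[170:215,240:275],(5,110,60),(16,255,255)),3); d,_,_,_=line(m,240,170)
print('strip tri',tri('top0',c,'side0',d).round(4),d)
P=[ray('top0',*(c+e*k),.085) for k in(-30,30)]; print('strip',ray('top0',*c,.085).round(4),'yaw',np.degrees(np.arctan2(*(P[0]-P[1])[1::-1])))
k=np.array([[57,78],[97,120]]);
w1,w2=np.array([57,80])/3.256+[120,165],np.array([72,135])/3.256+[120,165]
print('wing',ray('top0',*((w1+w2)/2),.141).round(4),(ray('top0',*w1,.141)-ray('top0',*w2,.141)).round(4))
plan([.52,-.285,.15],0)
E
```

```text
vial [366.72296915 217.69635131] [295.99761517 299.87515437] [ 0.52   -0.2836  0.0312]
mid [ 0.5197 -0.2825  0.036 ] yaw 163.27371205983331
strip px [221.7526475  209.04614221] [-0.99331349 -0.11544834] -41.428017800940154 41.52451644248763 0.48962962962962964
strip tri [0.5387 0.0655 0.0826] [256.77212806 193.98493409]
strip [0.538  0.0652 0.085 ] yaw -97.0098080837809
wing [0.5575 0.2365 0.141 ] [0.0374 0.0112 0.    ]
clock 0.1 pos [0.191  0.5949 0.2498] jaw yaw deg 72.2 j6 -0.11
shift [ 0.3348 -2.4567  1.941 ] spin 0.8021 alt -1.1979
```

Run:
```python
from h import *
R=axes(); print(R.round(4)); p=arm.state()['ee_pos']
for q in([.45,.35,.25],[.57,.1,.25],[.56,-.12,.2],[.52,-.283,.10]):
    print(q,(R.T@(np.array(q)-p)/.3).round(4)); p=np.array(q)
```

```text
[[-5.000e-04  3.058e-01  9.521e-01]
 [-1.000e-03  9.521e-01 -3.058e-01]
 [-1.000e+00 -1.100e-03 -2.000e-04]]
[0.45, 0.35, 0.25] [-4.0000e-04 -5.1320e-01  1.0715e+00]
[0.57, 0.1, 0.25] [ 6.000e-04 -6.711e-01  6.357e-01]
[0.56, -0.12, 0.2] [ 0.1674 -0.7082  0.1926]
[0.52, -0.283, 0.1] [ 0.3339 -0.5577  0.0393]
```

arm_command([
  [0,-0.48,1,0,1],
  [0,-0.48,1,0,1],
  [0,-0.48,1,0,1],
  [0,-0.48,1,0,1],
  [0,-0.48,1,0,1],
  [0,-0.48,1,0,1],
  [0,-0.48,1,0,1],
  [0,-0.48,1,0,1],
])

```text
clock: 0.9
ee_pos: [0.4352, 0.3636, 0.25]
ee_rot: [0.698, 0.111, 0.698, -0.111]
wrist_force: [-0.7, -0.2, -0.6]
grip_width: 0.0853
```

arm_command([
  [0,-0.7,0.7,0,1],
  [0,-0.7,0.7,0,1],
  [0,-0.7,0.7,0,1],
  [0,-0.7,0.7,0,1],
  [0,-0.7,0.7,0,1],
  [0,-0.7,0.7,0,1],
  [0,-0.7,0.7,0,1],
])

```text
clock: 1.6
ee_pos: [0.5702, 0.0983, 0.2498]
ee_rot: [0.698, 0.111, 0.698, -0.111]
wrist_force: [-1.0, 0.5, 1.0]
grip_width: 0.0853
```

arm_command([
  [0.1,-0.7,0.2,0,1],
  [0.1,-0.7,0.2,0,1],
  [0.1,-0.7,0.2,0,1],
  [0.1,-0.7,0.2,0,1],
  [0.1,-0.7,0.2,0,1],
  [0.1,-0.7,0.2,0,1],
  [0.1,-0.7,0.2,0,1],
])

```text
clock: 2.3
ee_pos: [0.5612, -0.1153, 0.2201]
ee_rot: [0.698, 0.11, 0.699, -0.109]
wrist_force: [0.5, 0.6, 0.3]
grip_width: 0.0855
```

Run:
```python
from h import *
plan([.5197,-.283,.10],np.radians(73.3)); plan([.5197,-.283,.023],np.radians(73.3))
```

```text
clock 2.3 pos [ 0.5612 -0.1153  0.2201] jaw yaw deg 72.2 j6 -1.58
shift [ 0.4001 -0.5747  0.0396] spin -0.0124 alt 1.9876
clock 2.3 pos [ 0.5612 -0.1153  0.2201] jaw yaw deg 72.2 j6 -1.58
shift [ 0.6568 -0.5748  0.0397] spin -0.0124 alt 1.9876
```

arm_command([
  [0.4,-0.575,0.04,-0.012,1],
  [0.4,-0.575,0.04,-0.012,1],
  [0.4,-0.575,0.04,-0.012,1],
  [0.4,-0.575,0.04,-0.012,1],
  [0.4,-0.575,0.04,-0.012,1],
  [0.5,-0.575,0.04,-0.012,1],
  [0.58,-0.575,0.04,-0.012,1],
  [0.63,-0.575,0.04,-0.012,1],
  [0.654,-0.575,0.04,-0.012,1],
  [0.654,-0.575,0.04,-0.012,1],
])

```text
clock: 3.3
ee_pos: [0.5204, -0.2832, 0.0239]
ee_rot: [0.699, 0.103, 0.7, -0.102]
wrist_force: [1.5, 0.1, 0.2]
grip_width: 0.0853
```

arm_command([
  [0,0,0,0,0],
  [0,0,0,0,0],
  [0,0,0,0,0],
  [0,0,0,0,0],
  [0,0,0,0,0],
  [0,0,0,0,0],
  [0,0,0,0,0],
  [0,0,0,0,0],
], force=40)

```text
clock: 4.1
ee_pos: [0.5202, -0.2843, 0.0248]
ee_rot: [0.7, 0.103, 0.699, -0.103]
wrist_force: [-0.0, -0.2, 5.7]
grip_width: 0.027
```

arm_command([
  [-0.1,0,0,0,0],
  [-0.25,0,0,0,0],
  [-0.4,0,0,0,0],
  [-0.5,0,0,0,0],
  [-0.5,0,0,0,0],
])

```text
clock: 4.6
ee_pos: [0.521, -0.2849, 0.1782]
ee_rot: [0.702, 0.102, 0.697, -0.104]
wrist_force: [0.1, -0.3, -2.4]
grip_width: 0.0273
```

Run:
```python
from h import *
snap('top','top1'); snap('side','side1')
t=cv2.imread('pics/top1.png'); s=cv2.imread('pics/side1.png')
cv2.imwrite('pics/v1.png',np.hstack([cv2.resize(t[130:330,270:470],(400,400)),cv2.resize(s[150:350,220:420],(400,400))]))
plan([.538,.065,.20],np.radians(-7)); plan([.56,-.12,.19],np.radians(-7))
```

```text
clock 4.7 pos [ 0.5197 -0.284   0.1739] jaw yaw deg 73.3 j6 -1.89
shift [-0.0869  1.1315 -0.2765] spin 0.8918 alt -1.1082
clock 4.7 pos [ 0.5197 -0.284   0.1739] jaw yaw deg 73.3 j6 -1.89
shift [-0.0536  0.5621 -0.0287] spin 0.8918 alt -1.1082
```

View pics/v1.png

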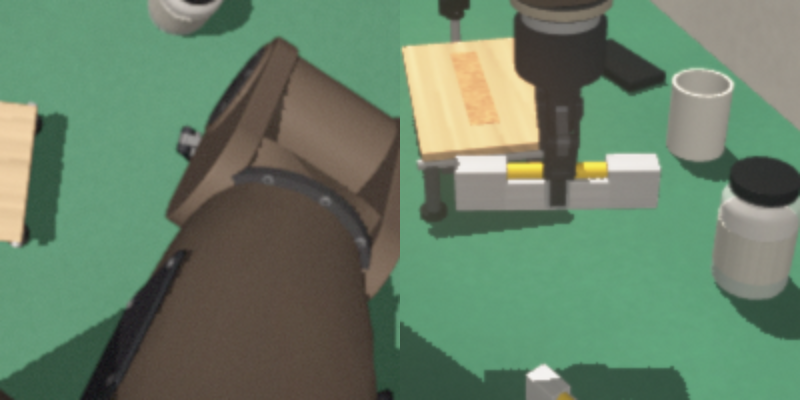

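The side view shows the level gripped at its middle, horizontal, blocks symmetric about the finger at column 557. I'll carry it over the shelf.

arm_command([
  [-0.07,0.1,0,0.08,0],
  [-0.07,0.2,-0.01,0.16,0],
  [-0.07,0.3,-0.02,0.25,0],
  [-0.07,0.4,-0.03,0.34,0],
  [-0.07,0.5,-0.03,0.43,0],
  [-0.07,0.6,-0.07,0.52,0],
  [-0.07,0.7,-0.11,0.61,0],
  [-0.07,0.8,-0.15,0.7,0],
  [-0.07,0.9,-0.2,0.78,0],
  [-0.07,0.96,-0.25,0.85,0],
  [-0.07,1,-0.276,0.892,0],
  [-0.07,1,-0.276,0.892,0],
  [-0.07,1,-0.276,0.892,0],
  [-0.07,1,-0.276,0.892,0],
])

```text
clock: 6.1
ee_pos: [0.5271, 0.0264, 0.1943]
ee_rot: [-0.468, -0.529, -0.469, 0.53]
wrist_force: [-0.7, 0.3, -3.2]
grip_width: 0.0275
```

Run:
```python
from h import *
plan([.538,.065,.14],np.radians(-7))
```

```text
clock 6.1 pos [0.5271 0.0264 0.1943] jaw yaw deg -7.0 j6 0.05
shift [ 0.1809  0.0208 -0.1322] spin 0.0004 alt -1.9996
```

arm_command([
  [0.06,0.02,-0.132,0,0],
  [0.12,0.02,-0.132,0,0],
  [0.18,0.02,-0.132,0,0],
  [0.22,0.02,-0.132,0,0],
  [0.25,0.02,-0.132,0,0],
  [0.25,0.02,-0.132,0,0],
  [0.25,0.02,-0.132,0,0],
])

```text
clock: 6.8
ee_pos: [0.5381, 0.0653, 0.1204]
ee_rot: [0.468, 0.53, 0.468, -0.53]
wrist_force: [-0.4, 0.9, -1.6]
grip_width: 0.027
```

arm_command([
  [0.006,0,0,0,0],
  [0.012,0,0,0,0],
  [0.012,0,0,0,0],
])

```text
clock: 7.1
ee_pos: [0.5379, 0.0656, 0.1166]
ee_rot: [0.469, 0.53, 0.468, -0.53]
wrist_force: [-0.5, 0.4, -1.8]
grip_width: 0.0276
```

Run:
```python
from h import *
snap('side','side2');s=cv2.imread('pics/side2.png')
cv2.imwrite('pics/v2.png',cv2.resize(s[130:270,200:320],None,fx=4,fy=4,interpolation=cv2.INTER_CUBIC))
plan([.538,.065,.107],np.radians(-7)); print(arm.state()['wrist_force'])
```

```text
clock 7.15 pos [0.5379 0.0656 0.1167] jaw yaw deg -7.0 j6 0.12
shift [0.0322 0.0007 0.0019] spin -0.0 alt 2.0
[ 0.33617055 -0.05099938 -2.63853143]
```

View pics/v2.png

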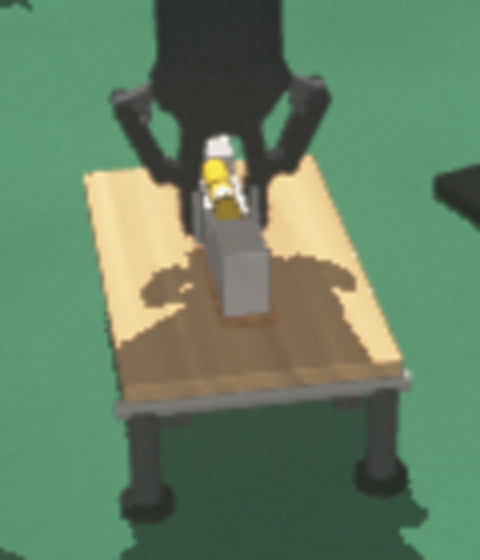

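The level is over the strip and aligned, its near end at (247,315) just above the cork. I'll lower it in small steps until it touches.

arm_command([
  [0.007,0,0,0,0],
  [0.014,0,0,0,0],
  [0.014,0,0,0,0],
])

```text
clock: 7.45
ee_pos: [0.538, 0.0657, 0.1124]
ee_rot: [0.469, 0.53, 0.468, -0.529]
wrist_force: [-0.2, 1.8, 4.1]
grip_width: 0.0274
```

arm_command([
  [0.005,0,0,0,0],
  [0.01,0,0,0,0],
  [0.01,0,0,0,0],
])

```text
clock: 7.75
ee_pos: [0.5382, 0.066, 0.1103]
ee_rot: [0.469, 0.53, 0.468, -0.529]
wrist_force: [-1.4, 4.0, 11.2]
grip_width: 0.0277
```

arm_command([
  [0.005,0,0,0,0],
  [0.01,0,0,0,0],
  [0.01,0,0,0,0],
])

```text
clock: 8.05
ee_pos: [0.5383, 0.0661, 0.1093]
ee_rot: [0.469, 0.531, 0.468, -0.529]
wrist_force: [-9.7, 5.0, 38.6]
grip_width: 0.0273
```

arm_command([
  [-0.01,0,0,0,0],
  [-0.012,0,0,0,0],
  [-0.012,0,0,0,0.5],
  [-0.012,0,0,0,0.8],
  [-0.012,0,0,0,0.8],
  [-0.012,0,0,0,0.8],
  [-0.012,0,0,0,0.8],
])

```text
clock: 8.75
ee_pos: [0.5378, 0.0655, 0.1097]
ee_rot: [-0.468, -0.53, -0.469, 0.53]
wrist_force: [-0.1, 0.0, 1.1]
grip_width: 0.0685
```

arm_command([
  [-0.05,0,0,0,1],
  [-0.12,0,0,0,1],
  [-0.2,0,0,0,1],
  [-0.35,0,0,0,1],
  [-0.35,0,0,0,1],
])

```text
clock: 9.25
ee_pos: [0.5396, 0.0656, 0.2196]
ee_rot: [0.47, 0.532, 0.467, -0.528]
wrist_force: [-0.1, -0.3, -0.4]
grip_width: 0.0859
```

Run:
```python
from h import *
th=np.radians(24-7)  # wing long axis yaw ~16.7
plan([.560,.2405,.21],np.radians(106.7)); plan([.56,.2405,.128],np.radians(106.7))
```

```text
clock 9.25 pos [0.5396 0.0656 0.2196] jaw yaw deg -7.0 j6 0.12
shift [ 0.0325 -0.0037 -0.5868] spin 0.7366 alt -1.2634
clock 9.25 pos [0.5396 0.0656 0.2196] jaw yaw deg -7.0 j6 0.12
shift [ 0.3058 -0.0058 -0.5865] spin 0.7366 alt -1.2634
```

arm_command([
  [0.03,0,-0.15,-0.09,1],
  [0.03,0,-0.3,-0.18,1],
  [0.03,0,-0.45,-0.27,1],
  [0.03,0,-0.587,-0.36,1],
  [0.03,0,-0.587,-0.45,1],
  [0.03,0,-0.587,-0.54,1],
  [0.03,0,-0.587,-0.63,1],
  [0.03,0,-0.587,-0.72,1],
  [0.03,0,-0.587,-0.81,1],
  [0.03,0,-0.587,-0.9,1],
  [0.03,0,-0.587,-0.95,1],
  [0.03,0,-0.587,-0.95,1],
])

```text
clock: 10.45
ee_pos: [0.5592, 0.2403, 0.2054]
ee_rot: [0.703, 0.07, 0.704, -0.071]
wrist_force: [-0.4, 0.4, -0.3]
grip_width: 0.0854
```

arm_command([
  [0,0,0,-0.09,1],
  [0,0,0,-0.18,1],
  [0,0,0,-0.27,1],
  [0,0,0,-0.313,1],
  [0,0,0,-0.313,1],
  [0,0,0,-0.313,1],
])

```text
clock: 11.05
ee_pos: [0.5593, 0.2403, 0.2057]
ee_rot: [0.7, -0.101, 0.7, 0.101]
wrist_force: [-0.6, -0.3, 0.2]
grip_width: 0.085
```

Run:
```python
from h import *
plan([.56,.2405,.13],np.radians(106.7))
snap('top','top3');snap('side','side3')
t=cv2.imread('pics/top3.png');s=cv2.imread('pics/side3.png')
cv2.imwrite('pics/v3.png',np.hstack([cv2.resize(t[150:270,110:290],(600,400),interpolation=cv2.INTER_CUBIC)[:, :],cv2.resize(s[130:250,220:280],(200,400),interpolation=cv2.INTER_CUBIC)]))
```

```text
clock 11.05 pos [0.5593 0.2403 0.2057] jaw yaw deg 106.5 j6 -1.56
shift [ 2.522e-01 -2.000e-04  2.600e-03] spin -0.0028 alt 1.9972
```

View pics/v3.png

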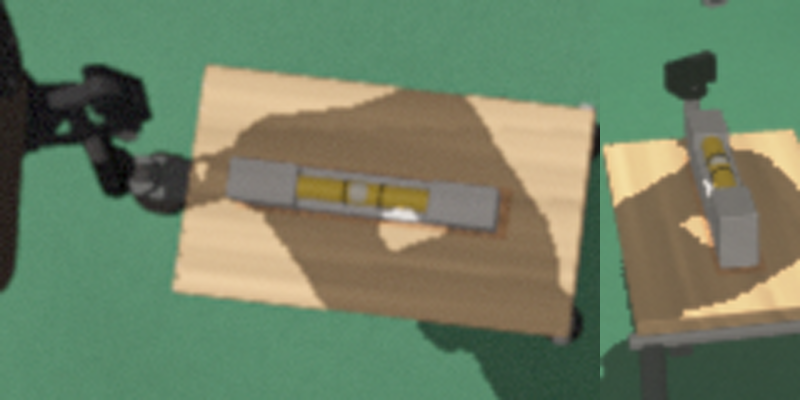

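The level lies on the cork. The bubble is at crop column 360 between lines at 343 and 378, so with the cushion free it's near the middle. Free, it should stand 11 mm towards the knob, so I need about 0.73 rad clockwise. I'll grip the wing.

arm_command([
  [0.1,0,0.002,0,1],
  [0.2,0,0.002,0,1],
  [0.255,0,0.002,0,1],
  [0.255,0,0.002,0,1],
])

```text
clock: 11.55
ee_pos: [0.559, 0.2402, 0.1272]
ee_rot: [0.698, -0.102, 0.701, 0.102]
wrist_force: [-2.1, -0.5, -0.3]
grip_width: 0.0854
```

arm_command([
  [0,0,0,0,0],
  [0,0,0,0,0],
  [0,0,0,0,0],
  [0,0,0,0,0],
  [0,0,0,0,0],
  [0,0,0,0,0],
  [0,0,0,0,0],
  [0,0,0,0,0],
  [0,0,0,0,0],
], force=40)

```text
clock: 12.45
ee_pos: [0.5613, 0.2375, 0.1312]
ee_rot: [0.7, -0.104, 0.699, 0.101]
wrist_force: [2.6, -24.5, 11.3]
grip_width: 0.0249
```

```bash
cat >> h.py <<'E'
def bub(n):
    """bright profile along the vial, metres from level centre (z=.121), + to knob"""
    snap(n,'b'); im=cv2.imread('pics/b.png').astype(float)
    c=np.array([.5385,.0665,.0845]); y=np.array([.1219,.9925,0]); x=np.array([.9925,-.1219,0]); g=np.arange(-.05,.0501,.001)
    def samp(h): 
        P=[[proj('b',c+[0,0,h]+y*t+x*w) for t in g] for w in(-.003,0,.003)]; P=np.array(P,np.float32)
        return np.stack([cv2.remap(im[:,:,k].astype(np.float32),P[...,0],P[...,1],cv2.INTER_LINEAR).mean(0) for k in range(3)],1)
    return g,samp(.038)
E
python3 - <<'E'
from h import *
print(arm.state()['wrist_force'],arm.state()['wrist_torque'])
for n in('top','side'):
    g,p=bub(n); print(n)
    for a,b in zip(g[4:97:2],p[4:97:2]): print(int(round(a*1000)),b.astype(int),end=' ')
E
```

```text
[  2.57475064 -24.52798291  11.27409347] [-4.36516209 -0.60655188  0.04577876]
top
-46 [122 129 135] -44 [ 98 123 135] -42 [ 67 124 144] -40 [ 53 126 149] -38 [ 51 127 150] -36 [ 52 127 150] -34 [ 52 127 150] -32 [ 52 127 151] -30 [ 51 127 150] -28 [ 50 126 150] -26 [ 49 126 149] -24 [ 50 126 150] -22 [ 50 126 149] -20 [ 51 127 150] -18 [ 52 127 151] -16 [ 50 125 149] -14 [ 46 117 139] -12 [ 41 100 120] -10 [ 42 103 123] -8 [ 47 120 142] -6 [ 48 125 149] -4 [ 62 127 149] -2 [ 92 132 148] 0 [120 138 147] 2 [129 141 147] 4 [129 140 147] 6 [128 140 147] 8 [119 137 147] 10 [ 86 125 140] 12 [ 52 101 118] 14 [ 40 100 120] 16 [ 47 118 140] 18 [ 51 126 149] 20 [ 50 126 150] 22 [ 51 126 150] 24 [ 51 126 149] 26 [ 51 127 150] 28 [ 51 127 150] 30 [ 50 126 149] 32 [ 49 125 149] 34 [ 48 125 149] 36 [ 49 125 149] 38 [ 52 127 150] 40 [ 52 126 151] 42 [ 52 125 148] 44 [ 68 121 141] 46 [ 99 119 130] side
-46 [110 114 117] -44 [109 114 117] -42 [109 114 117] -40 [108 114 118] -38 [105 114 119] -36 [101 115 121] -34 [ 93 115 124] -32 [ 78 116 130] -30 [ 63 117 135] -28 [ 55 117 138] -26 [ 52 117 139] -24 [ 48 118 139] -22 [ 48 117 139] -20 [ 47 117 139] -18 [ 47 117 140] -16 [ 47 117 139] -14 [ 47 117 139] -12 [ 47 117 138] -10 [ 47 115 136] -8 [ 47 113 134] -6 [ 46 107 126] -4 [ 46 100 116] -2 [ 45  92 106] 0 [ 50  99 113] 2 [ 58 109 125] 4 [ 67 119 136] 6 [ 85 126 140] 8 [105 133 143] 10 [120 137 145] 12 [118 134 141] 14 [115 130 136] 16 [110 124 130] 18 [ 94 112 118] 20 [ 77  99 105] 22 [ 63  91 100] 24 [ 57  98 111] 26 [ 51 105 121] 28 [ 48 110 130] 30 [ 48 113 133] 32 [ 48 115 136] 34 [ 47 116 138] 36 [ 47 117 138] 38 [ 47 117 139] 40 [ 47 117 139] 42 [ 48 117 139] 44 [ 48 117 139] 46 [ 51 117 139]
```

The grip width is 24.9 mm and the lateral force 24 N, so the wing isn't squarely gripped. I'll look.

Run:
```python
from h import *
s=cv2.imread('pics/b.png'); t=snap('top','top4')['image']
cv2.imwrite('pics/v4.png',np.hstack([cv2.resize(s[90:190,200:300],(400,400),interpolation=cv2.INTER_CUBIC),cv2.resize(t[150:250,100:200],(400,400),interpolation=cv2.INTER_CUBIC)]))
for p in([.5593,.2389,.128],[.5593,.2389,.115]): print(proj('b',p),proj('top4',p))
```

```text
[246.82662519 150.79338974] [140.87163411 198.01049698]
[246.97857468 155.0662974 ] [142.92377237 198.77198999]
```

View pics/v4.png

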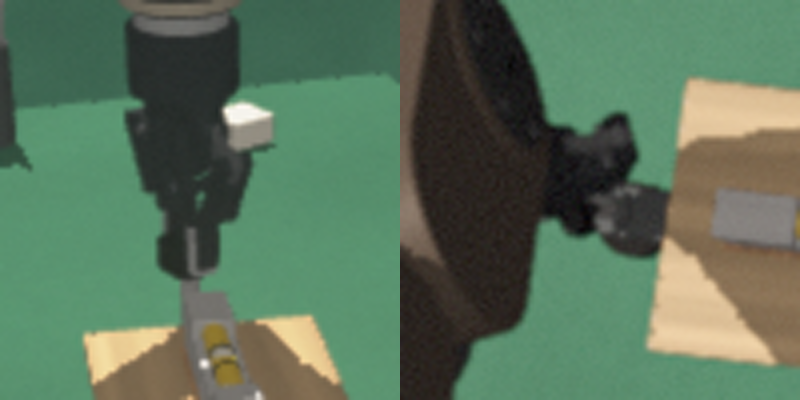

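Run:
```python
from h import *
from scipy.optimize import least_squares
t=cv2.imread('pics/top0.png'); s=cv2.imread('pics/side0.png')
def mask(im,b):
    x0,y0,x1,y1=b; m=np.zeros(im.shape[:2],np.uint8); m[y0:y1,x0:x1]=(im[y0:y1,x0:x1].max(2)<62)*255; return m
mt=mask(t,(130,182,149,216)); ms=mask(s,(234,142,262,162))
def sil(f,cx,cy,yaw,S=8):
    c,sn=np.cos(yaw),np.sin(yaw); P=[proj(f,[cx+c*a-sn*b,cy+sn*a+c*b,z]) for a in(-.024,.024) for b in(-.007,.007) for z in(.115,.141)]
    h=cv2.convexHull(np.array(P,np.float32)); m=np.zeros((420,560),np.uint8); cv2.fillConvexPoly(m,np.round(h*16).astype(np.int32),255,shift=4); return m
def iou(a,b): return (a&b>0).sum()/max(1,((a|b)>0).sum())
best=[]
for cx in np.arange(.553,.567,.002):
  for cy in np.arange(.230,.247,.002):
    for d in range(0,180,4):
      a=sil('top0',cx,cy,np.radians(d)); b=sil('side0',cx,cy,np.radians(d)); best.append((iou(a,mt)+iou(b,ms),iou(a,mt),iou(b,ms),cx,cy,d))
best.sort(reverse=True)
for b in best[:8]: print(np.round(b,3))
print((mt>0).sum(),(ms>0).sum())
for r in mt[182:216,130:150]: print(''.join('#' if v else '.' for v in r))
for r in ms[142:162,232:264]: print(''.join('#' if v else '.' for v in r))
```

```text
[ 1.369  0.654  0.715  0.559  0.234 36.   ]
[ 1.368  0.618  0.75   0.559  0.232 40.   ]
[ 1.364  0.645  0.718  0.559  0.234 40.   ]
[ 1.349  0.638  0.711  0.559  0.232 36.   ]
[ 1.348  0.673  0.675  0.561  0.236 32.   ]
[ 1.345  0.574  0.771  0.557  0.232 44.   ]
[ 1.345  0.673  0.672  0.557  0.234 32.   ]
[ 1.345  0.694  0.65   0.559  0.234 24.   ]
178 146
....................
....................
....................
....................
....................
....................
.......###..........
.....#######........
.....########.......
.....########.......
......#######.......
......########......
.......#########....
.......###########..
.......############.
........###########.
........###########.
.........##########.
..........#########.
...........########.
..........#########.
..........#########.
..........#########.
...........########.
...........########.
...........########.
............#####...
....................
....................
....................
....................
....................
....................
....................
................................
................................
................................
................................
..................###...........
...............#######..........
...........###########..........
.........#############..........
........##############..........
........##############..........
........##############..........
........##############..........
........############............
........###########.............
........############............
..........##########............
............#######.............
.............####...............
................................
................................
```

The silhouette fit and the one-sided force both put the wing's centre a few mm nearer the board and turned more than I assumed. The gripper is pushing with one finger only. I'll shift along the jaw axis to centre it.

arm_command([
  [0,-0.01,0,0,0],
  [0,-0.01,0,0,0],
  [0,-0.01,0,0,0],
  [0,-0.01,0,0,0],
])

```text
clock: 13.0
ee_pos: [0.5615, 0.2369, 0.1312]
ee_rot: [0.7, -0.103, 0.699, 0.102]
wrist_force: [-1.3, -6.6, 11.0]
grip_width: 0.0245
```

```bash
cat >> h.py <<'E'
def meas():
    g,p=bub('top'); fine=np.arange(-.045,.045,.0002); B=np.interp(fine,g,p[:,0]); Rr=np.interp(fine,g,p[:,2])
    w=B-60>0; w&=np.abs(fine)<.036
    q=p[:,2]; L=[g[i] for i in range(8,93) if q[i]==q[i-3:i+4].min() and q[i]<q.max()-18]
    print('bubble edges',fine[w].min().round(4) if w.any() else None,fine[w].max().round(4) if w.any() else None,'dark',np.round(L,4))
    for a,b in zip(g[12:90],p[12:90]): print(int(round(a*1000)),int(b[0]),int(b[2]),end=' | ')
    s=arm.state(); print('\n',s['clock'].__round__(2),s['wrist_force'].round(1),s['wrist_torque'].round(2),s['grip_width'].__round__(4),s['ee_pos'].round(4))
E
python3 -c "
from h import *
meas()"
```

```text
bubble edges -0.0042 0.0114 dark [-0.012  0.013]
-38 51 151 | -37 51 151 | -36 51 151 | -35 51 150 | -34 51 150 | -33 51 150 | -32 51 151 | -31 51 151 | -30 51 150 | -29 51 150 | -28 50 150 | -27 50 150 | -26 49 149 | -25 49 149 | -24 49 150 | -23 50 150 | -22 50 150 | -21 51 150 | -20 51 150 | -19 51 150 | -18 51 150 | -17 50 150 | -16 50 149 | -15 50 146 | -14 47 140 | -13 44 129 | -12 41 118 | -11 40 119 | -10 41 123 | -9 43 132 | -8 45 141 | -7 46 146 | -6 48 149 | -5 52 150 | -4 63 149 | -3 76 149 | -2 93 148 | -1 110 147 | 0 120 147 | 1 126 147 | 2 129 147 | 3 130 147 | 4 131 148 | 5 130 147 | 6 128 147 | 7 124 147 | 8 119 147 | 9 105 144 | 10 87 140 | 11 69 131 | 12 52 118 | 13 41 111 | 14 41 121 | 15 42 132 | 16 46 140 | 17 49 147 | 18 51 149 | 19 52 151 | 20 53 152 | 21 52 151 | 22 52 151 | 23 52 151 | 24 52 151 | 25 52 151 | 26 51 150 | 27 51 150 | 28 51 150 | 29 51 150 | 30 50 149 | 31 49 149 | 32 50 150 | 33 50 150 | 34 50 150 | 35 51 150 | 36 51 150 | 37 50 150 | 38 51 150 | 39 52 150 | 
 13.05 [-0.5 -7.1 10.2] [-1.43  0.14 -0.  ] 0.0247 [0.5614 0.2369 0.1311]
```

Run:
```python
from h import *
import h
h.snap=lambda n,f: None
import shutil; shutil.copy('pics/top3.png','pics/b.png'); shutil.copy('pics/top3.npz','pics/b.npz')
g,p=bub('top')
for a,b in zip(g[30:72],p[30:72]): print(int(round(a*1000)),int(b[0]),int(b[2]),end=' | ')
```

```text
-20 49 147 | -19 50 147 | -18 51 148 | -17 52 148 | -16 51 147 | -15 49 143 | -14 45 137 | -13 41 126 | -12 37 116 | -11 37 116 | -10 39 121 | -9 42 131 | -8 45 139 | -7 47 144 | -6 47 146 | -5 50 146 | -4 60 146 | -3 73 146 | -2 91 145 | -1 108 144 | 0 117 144 | 1 123 144 | 2 126 144 | 3 127 144 | 4 127 144 | 5 127 145 | 6 126 145 | 7 121 144 | 8 115 143 | 9 101 140 | 10 83 136 | 11 65 126 | 12 47 114 | 13 36 107 | 14 39 118 | 15 42 130 | 16 45 138 | 17 47 144 | 18 48 146 | 19 49 146 | 20 49 147 | 21 50 147 |
```

arm_command([
  [0,0,0,0.06,0],
  [0,0,0,0.12,0],
  [0,0,0,0.19,0],
  [0,0,0,0.19,0],
  [0,0,0,0.19,0],
])

```text
clock: 13.55
ee_pos: [0.5615, 0.2365, 0.1312]
ee_rot: [0.708, 0.002, 0.706, -0.003]
wrist_force: [-0.1, -11.0, 11.1]
grip_width: 0.025
```

```bash
python3 -c "
from h import *
meas()
s=snap('side','side5')['image'];cv2.imwrite('pics/v5.png',cv2.resize(s[110:175,215:280],(600,600),interpolation=cv2.INTER_CUBIC)+0)
"
```

```text
bubble edges -0.0028 0.0126 dark [-0.012  0.013]
-38 51 150 | -37 52 151 | -36 52 150 | -35 52 150 | -34 51 150 | -33 51 150 | -32 51 150 | -31 52 151 | -30 52 151 | -29 52 151 | -28 51 151 | -27 50 150 | -26 50 149 | -25 50 150 | -24 50 150 | -23 50 151 | -22 51 151 | -21 51 150 | -20 51 150 | -19 52 151 | -18 52 151 | -17 51 150 | -16 51 148 | -15 49 144 | -14 47 137 | -13 43 125 | -12 40 115 | -11 40 119 | -10 42 128 | -9 44 137 | -8 48 145 | -7 50 149 | -6 50 150 | -5 50 150 | -4 53 150 | -3 58 149 | -2 72 148 | -1 87 148 | 0 102 148 | 1 117 147 | 2 125 147 | 3 128 147 | 4 129 147 | 5 129 147 | 6 129 147 | 7 128 147 | 8 127 146 | 9 120 141 | 10 110 134 | 11 92 123 | 12 71 112 | 13 55 109 | 14 49 122 | 15 45 136 | 16 47 144 | 17 49 149 | 18 50 151 | 19 52 151 | 20 53 152 | 21 53 151 | 22 52 151 | 23 52 151 | 24 51 150 | 25 51 150 | 26 51 151 | 27 51 150 | 28 50 150 | 29 50 150 | 30 50 150 | 31 51 150 | 32 50 150 | 33 50 150 | 34 50 150 | 35 51 150 | 36 51 150 | 37 51 150 | 38 51 150 | 39 50 150 | 
 13.6 [ -0.5 -11.4  11.4] [-1.95  0.07  0.11] 0.0247 [0.5615 0.2365 0.1312]
```

View pics/v5.png

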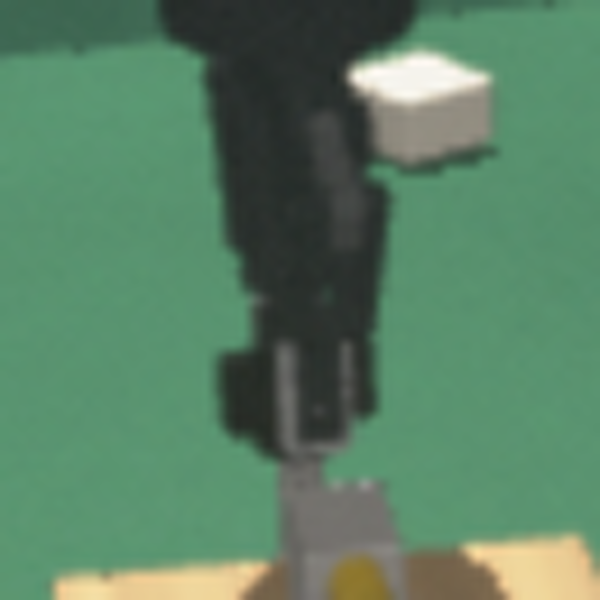

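arm_command([
  [0,0,0,0,0],
  [0,0,0,0,0],
  [0,0,0,0,0],
  [0,0,0,0,0],
  [0,0,0,0,0],
  [0,0,0,0,0],
  [0,0,0,0,0],
  [0,0,0,0,0],
  [0,0,0,0,0],
  [0,0,0,0,0],
  [0,0,0,0,0],
  [0,0,0,0,0],
  [0,0,0,0,0],
  [0,0,0,0,0],
  [0,0,0,0,0],
  [0,0,0,0,0],
])

```text
clock: 15.25
ee_pos: [0.5615, 0.2365, 0.1311]
ee_rot: [0.708, 0.002, 0.706, -0.003]
wrist_force: [-0.4, -10.8, 11.4]
grip_width: 0.0247
```

```bash
python3 -c "
from h import *
meas()"
```

```text
bubble edges -0.0002 0.0154 dark [-0.012  0.013]
-38 52 151 | -37 53 151 | -36 53 151 | -35 53 151 | -34 52 151 | -33 51 151 | -32 50 150 | -31 50 150 | -30 51 150 | -29 51 150 | -28 51 150 | -27 51 150 | -26 51 150 | -25 51 151 | -24 50 150 | -23 50 150 | -22 50 150 | -21 51 150 | -20 51 150 | -19 52 150 | -18 53 151 | -17 53 151 | -16 51 149 | -15 50 144 | -14 48 138 | -13 43 126 | -12 39 115 | -11 41 120 | -10 43 128 | -9 46 138 | -8 48 145 | -7 49 149 | -6 50 150 | -5 50 150 | -4 50 150 | -3 50 150 | -2 51 150 | -1 52 149 | 0 61 149 | 1 74 149 | 2 89 148 | 3 107 147 | 4 120 147 | 5 125 146 | 6 128 146 | 7 129 146 | 8 128 146 | 9 127 144 | 10 125 141 | 11 117 136 | 12 105 130 | 13 91 128 | 14 76 134 | 15 63 141 | 16 57 145 | 17 52 149 | 18 51 150 | 19 51 151 | 20 52 151 | 21 52 151 | 22 52 151 | 23 52 150 | 24 52 150 | 25 52 150 | 26 51 150 | 27 51 150 | 28 51 150 | 29 51 151 | 30 50 150 | 31 50 150 | 32 50 150 | 33 51 151 | 34 51 151 | 35 50 150 | 36 50 150 | 37 50 150 | 38 50 150 | 39 50 150 | 
 15.3 [ -0.4 -10.9  11.1] [-1.93  0.14  0.12] 0.0248 [0.5615 0.2365 0.1311]
```

The wing turns with the hand: the bubble moved 4 mm for 0.3 rad and now stands about 7 mm towards the knob. It needs about 0.25 rad more.

arm_command([
  [0,0,0,0.05,0],
  [0,0,0,0.1,0],
  [0,0,0,0.16,0],
  [0,0,0,0.16,0],
  [0,0,0,0.16,0],
  [0,0,0,0.16,0],
  [0,0,0,0.16,0],
  [0,0,0,0.16,0],
  [0,0,0,0.16,0],
  [0,0,0,0.16,0],
  [0,0,0,0.16,0],
  [0,0,0,0.16,0],
  [0,0,0,0.16,0],
  [0,0,0,0.16,0],
  [0,0,0,0.16,0],
  [0,0,0,0.16,0],
  [0,0,0,0.16,0],
  [0,0,0,0.16,0],
  [0,0,0,0.16,0],
  [0,0,0,0.16,0],
])

```text
clock: 17.3
ee_pos: [0.5614, 0.2361, 0.1311]
ee_rot: [0.702, 0.091, 0.7, -0.092]
wrist_force: [-0.5, -12.7, 12.1]
grip_width: 0.0246
```

```bash
python3 -c "
from h import *
meas()"
```

```text
bubble edges 0.0034 0.0198 dark [-0.012]
-38 52 151 | -37 52 151 | -36 52 151 | -35 53 151 | -34 52 150 | -33 51 150 | -32 51 150 | -31 50 150 | -30 50 150 | -29 50 150 | -28 50 150 | -27 50 150 | -26 51 151 | -25 51 151 | -24 51 150 | -23 51 150 | -22 51 150 | -21 51 150 | -20 51 150 | -19 52 151 | -18 52 151 | -17 52 151 | -16 52 148 | -15 49 143 | -14 45 135 | -13 42 124 | -12 40 115 | -11 43 122 | -10 46 133 | -9 47 141 | -8 49 147 | -7 50 150 | -6 49 150 | -5 48 150 | -4 48 150 | -3 49 150 | -2 51 150 | -1 52 150 | 0 51 150 | 1 51 149 | 2 53 150 | 3 57 150 | 4 64 150 | 5 77 149 | 6 92 147 | 7 106 147 | 8 120 146 | 9 125 146 | 10 127 145 | 11 127 144 | 12 126 143 | 13 125 143 | 14 123 144 | 15 121 146 | 16 110 147 | 17 98 147 | 18 83 148 | 19 69 150 | 20 59 150 | 21 54 150 | 22 50 150 | 23 50 150 | 24 50 150 | 25 50 150 | 26 50 150 | 27 49 150 | 28 49 150 | 29 50 150 | 30 50 150 | 31 51 150 | 32 51 150 | 33 51 150 | 34 50 150 | 35 50 150 | 36 51 151 | 37 51 151 | 38 51 150 | 39 51 151 | 
 17.35 [  0.5 -13.   12.1] [-2.44  0.16  0.05] 0.0247 [0.5614 0.2361 0.1311]
```

The bubble now stands 11 mm towards the knob with the cushion free, which is the target. I'll release, go up, and close the fingers over the knob-side block.

arm_command([
  [0,0,0,0,1],
  [0,0,0,0,1],
  [0,0,0,0,1],
  [0,0,0,0,1],
  [-0.1,0,0,0,1],
  [-0.2,0,0,0,1],
  [-0.25,0,0,0,1],
  [-0.25,0,0,0,1],
])

```text
clock: 18.15
ee_pos: [0.5614, 0.2381, 0.2064]
ee_rot: [0.702, 0.092, 0.7, -0.091]
wrist_force: [0.8, -0.4, -0.2]
grip_width: 0.0853
```

```bash
python3 -c "
from h import *
plan([.5465,.131,.17],np.radians(83))
"
```

```text
clock 18.15 pos [0.5614 0.2381 0.2064] jaw yaw deg 75.2 j6 -1.02
shift [ 0.1209 -0.358   0.043 ] spin -0.0869 alt 1.9131
```

arm_command([
  [0,-0.12,0.02,-0.04,0],
  [0,-0.25,0.04,-0.087,0],
  [0,-0.358,0.043,-0.087,0],
  [0.06,-0.358,0.043,-0.087,0],
  [0.12,-0.358,0.043,-0.087,0],
  [0.12,-0.358,0.043,-0.087,0],
  [0.12,-0.358,0.043,-0.087,0],
  [0.12,-0.358,0.043,-0.087,0],
])

```text
clock: 18.95
ee_pos: [0.5459, 0.1308, 0.1688]
ee_rot: [0.706, 0.043, 0.706, -0.043]
wrist_force: [-0.0, 0.3, -0.6]
grip_width: 0.0
```

arm_command([
  [0.01,0,0,0,0],
  [0.02,0,0,0,0],
  [0.03,0,0,0,0],
  [0.04,0,0,0,0],
  [0.04,0,0,0,0],
])

```text
clock: 19.45
ee_pos: [0.5456, 0.1306, 0.156]
ee_rot: [0.706, 0.043, 0.706, -0.043]
wrist_force: [-0.4, -0.1, -0.8]
grip_width: 0.0001
```

arm_command([
  [0.007,0,0,0,0],
  [0.014,0,0,0,0],
  [0.014,0,0,0,0],
])

```text
clock: 19.75
ee_pos: [0.5458, 0.1306, 0.1521]
ee_rot: [0.706, 0.043, 0.706, -0.043]
wrist_force: [-0.5, 0.2, 2.0]
grip_width: 0.0001
```

Contact. I'll press in about 1.5 mm steps.

arm_command([
  [0.005,0,0,0,0],
  [0.005,0,0,0,0],
])

```text
clock: 19.95
ee_pos: [0.5459, 0.1306, 0.1507]
ee_rot: [0.706, 0.043, 0.706, -0.043]
wrist_force: [1.4, 0.8, 1.6]
grip_width: -0.0001
```

arm_command([
  [0.005,0,0,0,0],
  [0.005,0,0,0,0],
])

```text
clock: 20.15
ee_pos: [0.5458, 0.1306, 0.1492]
ee_rot: [0.706, 0.043, 0.706, -0.043]
wrist_force: [-0.2, 2.0, 2.3]
grip_width: 0.0002
```

arm_command([
  [0.004,0,0,0,0],
  [0.004,0,0,0,0],
])

```text
clock: 20.35
ee_pos: [0.5459, 0.1307, 0.1487]
ee_rot: [0.706, 0.043, 0.705, -0.043]
wrist_force: [-1.9, 2.5, 9.7]
grip_width: 0.0002
```

Stopped firmly at 9.7 N. I'll add a little, then let the bubble settle and measure.

arm_command([
  [0.0012,0,0,0,0],
  [0.0012,0,0,0,0],
  [0.0012,0,0,0,0],
  [0.0012,0,0,0,0],
  [0.0012,0,0,0,0],
  [0.0012,0,0,0,0],
  [0.0012,0,0,0,0],
  [0.0012,0,0,0,0],
  [0.0012,0,0,0,0],
  [0.0012,0,0,0,0],
  [0.0012,0,0,0,0],
  [0.0012,0,0,0,0],
  [0.0012,0,0,0,0],
  [0.0012,0,0,0,0],
  [0.0012,0,0,0,0],
  [0.0012,0,0,0,0],
  [0.0012,0,0,0,0],
  [0.0012,0,0,0,0],
  [0.0012,0,0,0,0],
  [0.0012,0,0,0,0],
])

```text
clock: 22.35
ee_pos: [0.5459, 0.1308, 0.1486]
ee_rot: [0.706, 0.043, 0.705, -0.043]
wrist_force: [-1.4, 2.1, 12.5]
grip_width: 0.0002
```

arm_command([
  [0,0,0,0,0],
  [0,0,0,0,0],
  [0,0,0,0,0],
  [0,0,0,0,0],
  [0,0,0,0,0],
  [0,0,0,0,0],
  [0,0,0,0,0],
  [0,0,0,0,0],
  [0,0,0,0,0],
  [0,0,0,0,0],
  [0,0,0,0,0],
  [0,0,0,0,0],
  [0,0,0,0,0],
  [0,0,0,0,0],
  [0,0,0,0,0],
])

```text
clock: 23.85
ee_pos: [0.5459, 0.1308, 0.1486]
ee_rot: [0.706, 0.043, 0.705, -0.043]
wrist_force: [-2.4, 2.7, 12.2]
grip_width: -0.0002
```

```bash
python3 -c "
from h import *
meas()
t=cv2.imread('pics/b.png');s=snap('side','side7')['image']
cv2.imwrite('pics/v7.png',np.hstack([cv2.resize(t[150:270,110:290],(480,320),interpolation=cv2.INTER_CUBIC),cv2.resize(s[120:240,210:330],(320,320),interpolation=cv2.INTER_CUBIC)]))
"
```

```text
bubble edges -0.0082 0.0088 dark [-0.011  0.013  0.029  0.037]
-38 55 160 | -37 56 160 | -36 56 160 | -35 56 160 | -34 56 160 | -33 56 160 | -32 56 160 | -31 56 160 | -30 56 160 | -29 56 160 | -28 56 160 | -27 55 160 | -26 55 160 | -25 55 159 | -24 54 159 | -23 54 159 | -22 54 159 | -21 55 159 | -20 55 159 | -19 56 160 | -18 57 160 | -17 57 160 | -16 56 159 | -15 55 156 | -14 53 151 | -13 48 140 | -12 44 129 | -11 43 125 | -10 44 125 | -9 52 136 | -8 63 148 | -7 77 154 | -6 94 156 | -5 109 157 | -4 121 156 | -3 132 156 | -2 136 156 | -1 138 157 | 0 139 157 | 1 139 157 | 2 138 158 | 3 134 157 | 4 127 157 | 5 114 157 | 6 99 158 | 7 83 158 | 8 68 159 | 9 59 155 | 10 51 150 | 11 46 140 | 12 42 127 | 13 40 118 | 14 42 126 | 15 46 136 | 16 51 146 | 17 54 155 | 18 55 158 | 19 55 159 | 20 55 159 | 21 55 155 | 22 53 147 | 23 48 127 | 24 42 103 | 25 39 79 | 26 38 57 | 27 39 45 | 28 41 40 | 29 42 39 | 30 45 43 | 31 47 46 | 32 46 45 | 33 43 43 | 34 41 41 | 35 41 40 | 36 40 39 | 37 39 38 | 38 39 39 | 39 41 41 | 
 23.9 [-2.6  3.1 11.7] [ 0.42  0.37 -0.03] 0.0003 [0.5459 0.1307 0.1486]
```

View pics/v7.png

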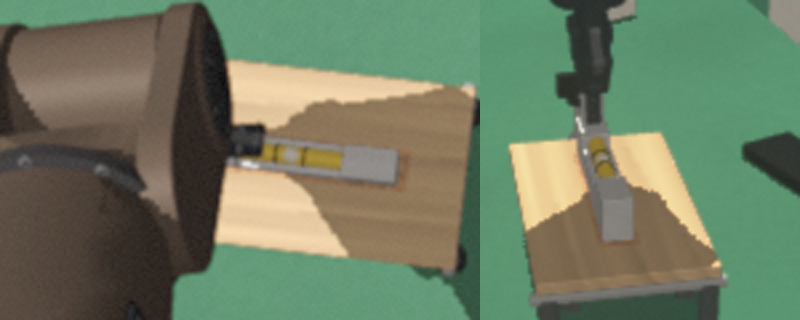

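The fingers press the knob-side block. The level lies along the cork, and the bubble (289,154) sits midway between its lines, about 0.5 mm off centre, at 12 N. I'm handing in.

```bash
python3 -c "
from rig import arm
print(arm.hand_in()); s=arm.state(); print(s['clock'],s['wrist_force'],s['ee_pos'])"
```

```text
the job is handed in; nothing more can be done
None
the job is handed in; nothing more can be done
```

The job is handed in: the 180 mm level is on the middle of the cork strip, and the bubble stands between the black lines while the arm holds the level pressed down. The hand-in gives no verdict, so this rests on my own last checks.

**What I did:** I set the level on the strip and let go of it. I then turned the wing knob about 0.55 rad clockwise, until the bubble stood 11 mm towards the knob with the cushion free. Last, I pressed the knob-side end block with the closed fingers.

**Last checks, at 23.9 s:**
- **Force:** the wrist read about 12 N upward, steady.
- **Cushion:** the press came to a firm stop after about 4 mm of travel, so it looks fully home.
- **Bubble:** it was about 0.5 mm from the middle of the lines.
- **Position:** the level looked flat and aligned, with its end within a few mm of where it should be on the cork.
- **Bystanders:** I saw no contact with the mug, jar or power bank, but I did not measure their positions again at the end.

**What disagreed:**
- **Wing grip:** the fingers stopped at 24.6 mm on the wing instead of the stated 14 mm, with a sideways push of up to 24 N. The cause is unclear; the wing still turned close to the expected 15 mm of bubble travel per rad.
- **Placing force:** the wrist force briefly reached 39 N while I set the level down. That load went through the gripped level.

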